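# Shut the photometer's compartment for an empty-beam reading

## Task

Get the bench photometer ready for its empty-beam reading: first wind the handwheel clockwise until the cell carriage has come right out of the compartment and touches its end stop. Then turn the wing fastener on the compartment's access panel until the wing lines up with the two index marks, so that the crossbar under it can pass its slot, and press the panel fully down on its foam seal. Finish while still holding the panel firmly pressed down there, with the fastener lined up (do not lock it) and the carriage still at its stop; leave the things standing round the unit where they are.

Things in the scene. Friction and masses are not known exactly. Their poses are not given: they have to be found in the camera images.
- unit: The bench photometer, fixed to the table: off-white chassis, x -100..+100, y -170..+140, deck at z 60 mm. Origin on the table between its feet; x points to its back, y to its left (seen from the robot), z up. Right part (y -165..-5): the compartment, 112 mm high with its seal, covered by the access panel. Left part: open deck with the handwheel in front and the cell carriage's track behind it.
- wheel_axis (a point): Centre of the handwheel, in the plane of its upper rim (z 102 mm). A steel disc 76 mm across and 10 mm thick with a vertical axis, standing 32 mm clear of the deck; it turns without limit until the carriage meets its stop. Fixed to the unit.
- wheel (a joint): Angle of the handwheel (rad), grows clockwise seen from above. It is geared to the carriage by rack and pinion: 8 mm of carriage travel per rad (50 mm a turn), clockwise moves the carriage left towards its stop. Turning takes about 1.7 N at the crank handle; it stays where it is left. At the start it has 5 to 9 rad to go.
- crank_grip (a point): Middle of the wheel's crank handle: an upright round black handle, 18 mm across, from 4 to 45 mm above the wheel's upper rim (this point is 25 mm above it), 30 mm from the wheel's axis. It revolves freely on its own pin, so a gripper can carry it round the circle without turning itself. The z axis points up.
- carriage (a joint): Position of the cell carriage along its track (m): 0 deep in the compartment, 0.070 touching the stop. Black block with three glass cells on a 44 x 84 mm aluminium slide, driven only by the handwheel.
- carriage_face (a point): Middle of the carriage's steel bumper plate, on its left (+y of the unit) face, 83 mm above the table.
- stop_face (a point): Face of the fixed rubber-tipped stop screw at the left end of the track, 13 mm across, looking to the unit's -y. The carriage touches when carriage_face reaches this point; the wheel then goes hard (the force on the crank handle rises sharply).
- panel (a joint): Opening angle of the access panel (rad), hinged at its back edge: 0.10 = at rest, lifted by its springs; 0 = just touching the foam seal; to -0.02 with the seal pressed. With the fastener out of line its crossbar lands on the slotted plate and stops it at 0.07. It springs up again when let go.
- panel_press (a point): Point on the panel's upper face, on the fastener's axis, 135 mm in front of the hinge line. Panel: off-white plate 168 x 166 mm, upper face 117 mm above the table when down, here 13 mm higher at the start. Pushing down here takes 2 N at first, 5 N at the seal; the seal then gives up to 3 mm at about 4 N per mm. Press on 1 to 3 mm past the first touch (10 to 20 N in all) and keep the push on.
- fastener (a joint): Angle of the wing fastener in the panel (rad), grows anticlockwise seen from above. 0 = wing along the two index marks (dark ticks, 11 mm long, on the panel in front of and behind the wing, on a line front to back): the crossbar fits its slot, within 0.15 rad either way. At the start it is 0.7 to 1.4. It can be turned from -0.3 to 1.65, has no click at 0 and stays where it is left; turning takes about 0.06 N m.
- wing_grip (a point): Point to grip on the wing, on the fastener's axis, 26 mm above the panel's upper face. The wing is a steel blade 32 mm long (along this point's x axis), 10 mm thick (along its y axis), its top 34 mm above the panel, on a round foot 33 mm across and 6 mm high (fingertips must stay above the foot); z points up along the fastener's axis and leans with the panel. At fastener 0 the x axis is the unit's front-to-back direction, x pointing to the back.
- cuvettes: Bystander: box of cuvettes, 74 x 132 x 54 mm, right of the unit. Origin at its underside.
- beaker: Bystander: clear glass beaker, 75 mm wide, 87 mm high, right front of the unit.
- petri: Bystander: stack of petri dishes, 62 mm wide, 49 mm high, left of the unit.
- dropper: Bystander: small dropper bottle, 29 mm wide, 70 mm high, left of the unit.
- lab_timer: Bystander: bench timer, 70 x 66 x 18 mm, in front of the unit.
- marker: Bystander: marker pen, 138 mm long, 15 mm high, lying in front of the unit.

How it is judged:
By the outcome, as a careful person would: the job done as asked, in the order asked, and still so for the second after the job is handed in, while the arm keeps its last pose, push and grip.
It also fails if it takes over 61 s, if anything falls off the work surface, if the arm or the gripper's body presses on something with over 40 N, if the wrist force passes 120 N, or if a joint passes its speed limit or range.

## Robot

A 6-joint arm with a two-finger parallel gripper is mounted at the origin on a cart in front of the work surface, level with it; the furniture and walls round the work are solid. World frame = base frame: x ahead of the robot, y to its left, z up, the work surface at z = 0. Lengths are in mm, angles in rad, forces in N, time in s.
With the tool pointing down it reaches from about 325 to 750 mm from the base axis. Payload 7.6 kg.
Tool frame: the origin (TCP) lies at the very end of the fingers, on their centre line; the grasp point (between the pads) lies 19 mm behind it; z points along the fingers, y is the line along which they close (so a half turn about z gives the same grasp; the last joint's range is limited). The gripper opens to 85 mm and grips with 20 to 120 N. Pads are 22 mm wide; open, the fingers measure 114 mm over their backs; the gripper's body (76 mm by 85 mm) begins 54 mm behind the grasp point. The pads swing forward as they close: fully open they stand 13 mm farther back than shut.
Start: joints at [-1.286, 0.052, 1.401, -0, 1.689, -0.07], TCP at [182.412, -492.313, 231.323] pointing down, gripper open.
Joint ranges: [-2.9, 2.9], [-0.91, 2.17], [0.12, 2.37], [-1.06, 4.2], [0.26, 2.73], [-2.93, 2.93]. Speed limits (rad/s): [2.57, 2.57, 3.01, 3.14, 3.14, 3.14].

## Interface

Orientations are given as a unit quaternion [w, x, y, z].
In Python, from station import ctrl gives the robot as it stands.
- The arm moves only by the tool play_rows, never from a script. Its argument "moves" is a list of rows, each a list of 4 numbers: the shift along the tool's x, y, z in cm, then the turn about the tool's z in rad. A call has 1 to 10 rows; each row shifts and turns the commanded pose from where the row before left it, along the tool's axes as they then stand; what a row does not reach is not made up. A row lasts 1/10 s, in which the tool goes at most 50 mm and 8.59 degrees, less where a joint would pass 70% of its speed; a pose out of reach is approached as far as the arm can. A call is refused whole if a number of a shift passes 5 or a number of a turn 0.15, either way. A call with a gripper value outside its range is refused whole. "gripper" is the opening, from 0 (shut) to 1 (fully open), set as the call begins (left out, the last holds). The fingers move at their own pace and stop on an object; "force" is the grip in N (left out, the last holds). Time passes only in rows, so rows that do not move let the fingers close. It gives the time, the measured TCP pose, the force, the opening and the grip force at its end, in the units of the state.
- ctrl.get_obs(): the state, without advancing time (a new reading comes with each control period).
- ctrl.grab_frame(name): name is "side" or "top" or "wrist"; returns (picture, depth): 400x640x3 uint8, red, green, blue; 400x640 float32, mm along the optical axis (not along the pixel's ray), 0 where there is no reading.
- ctrl.camera_model(name): a dict with "vertical_fov" (degrees; the focal length in pixels is half the picture's height over the tangent of half this angle, whatever the lens; pixels are square), "cx", "cy" (the principal point, pixels), "rvec" (rotation vector, rad) and "tvec" (3), from world to camera coordinates, as OpenCV has them; the wrist camera has in their place "hand_eye" (4x4, takes a point from camera to tool coordinates, whose origin is the TCP and whose axes are the flange's). Camera axes: x right, y down, z forward; pixel columns grow to the right and rows downward; lengths in mm; the calibration is good to about 2 mm. A picture is of the moment at which its call begins: read the wrist's pose just before it. camera_model takes no time and is no camera call.
- ctrl.close_job(): hands the job in; it is judged then, once.
The state is a dict: "time_s": time; "joint_pos": joint angles; "dq": joint speeds; "joint_torque": joint torques, N m; "ee_pos": TCP position; "ee_rot": TCP orientation; "force": force on the tool from outside, world axes, zero at the start; "moment": the same for the moment, N m; "opening": finger opening in mm; "gripper_force": force on a finger pad.
Only numpy, scipy, OpenCV 4.12 (cv2) and the standard library are available. Lean on these libraries where they do the work, as an engineer would, in place of code of your own. Each camera call takes 0.05 s, during which the arm holds its last target. There are 200 camera calls.

## Working session

There is one attempt and no reset: what is moved stays moved. The work goes in short steps, Python scripts to look and compute and a tool call to move; the robot and the scene stay as the last step left them, time stands still between calls to the robot, and variables do not carry over. Pictures are saved under pics/ and viewed, at most 10 in all, crops included, and the job is handed in when it is done.

Besides the shell and the picture viewer there is one more tool, called after ">>>" by a JSON object that holds its "name" and its "arguments", one argument or row to a line. play_rows: Moves the arm, as the interface text tells. Its arguments: {"type":"object","properties":{"moves":{"type":"array","items":{"type":"array","items":{"type":"number"}}},"gripper":{"type":"number"},"force":{"type":"number"}},"required":["moves"]}

```bash
ls; mkdir -p pics
cat > h.py <<'E'
import numpy as np, cv2
from station import ctrl
from scipy.spatial.transform import Rotation as R
def cam(name, obs=None):
    m=ctrl.camera_model(name); f=200/np.tan(np.radians(m["vertical_fov"])/2)
    K=np.array([[f,0,m["cx"]],[0,f,m["cy"]],[0,0,1]])
    if "rvec" in m:
        Rw=cv2.Rodrigues(np.array(m["rvec"],float))[0]; t=np.array(m["tvec"],float).ravel()
        return K,Rw.T,-Rw.T@t
    q=obs["ee_rot"]; Rt=R.from_quat([q[1],q[2],q[3],q[0]]).as_matrix()
    H=np.array(m["hand_eye"]); return K,Rt@H[:3,:3],Rt@H[:3,3]+np.array(obs["ee_pos"])
def ray(c,uv,z):
    K,Rc,o=c; d=Rc@np.linalg.inv(K)@np.array([uv[0],uv[1],1.]); return o+d*(z-o[2])/d[2]
def cloud(c,dep):
    K,Rc,o=c; v,u=np.mgrid[:400,:640]; p=np.stack([(u-K[0,2])/K[0,0]*dep,(v-K[1,2])/K[1,1]*dep,dep],-1)
    return p@Rc.T+o
def proj(c,p):
    K,Rc,o=c; q=K@(Rc.T@(np.array(p)-o)); return q[:2]/q[2]
E
python3 - <<'E'
from h import *
o=ctrl.get_obs(); print(o)
for n in("top","side"):
    im,d=ctrl.grab_frame(n); cv2.imwrite(f"pics/{n}0.png",im[...,::-1]); np.save(n+"0.npy",d); print(n,ctrl.camera_model(n),cam(n)[2],(d>0).mean())
print(ctrl.camera_model("wrist"))
E
```

```text
pics
{'time_s': 0.0, 'joint_pos': array([-1.28628219e+00,  5.28575507e-02,  1.40172102e+00,  6.73803774e-06,
        1.68856034e+00, -7.03084112e-02]), 'dq': array([ 0.00017118,  0.00075216,  0.00087396, -0.00147883, -0.00023361,
       -0.00062922]), 'joint_torque': array([ 1.87938504e-04, -3.81667507e+01, -3.60185802e+01, -2.23712061e-05,
        6.00270956e-03, -1.58116251e-05]), 'ee_pos': array([ 182.33588082, -492.01324377,  230.46340206]), 'ee_rot': array([-7.69057625e-04,  9.84303491e-01,  1.76482408e-01, -7.93194014e-05]), 'force': array([0.57849157, 0.79328776, 0.02076016]), 'moment': array([0.02055492, 0.01358184, 0.0368737 ]), 'gripper_force': 0.0, 'opening': 85.87875020435992}
top {'vertical_fov': 57.00438088181648, 'cx': 319.26408656966066, 'cy': 201.08159416761902, 'rvec': array([ 2.19617104, -2.17701804,  0.11398917]), 'tvec': array([  -9.52652955,  604.9383581 , 1133.79658774])} [ 505.93748475   17.05455093 1181.21643997] 0.995671875
side {'vertical_fov': 42.914716285455825, 'cx': 319.16723562598526, 'cy': 196.124965469785, 'rvec': array([ 0.54617788, -2.43485114,  1.4732736 ]), 'tvec': array([ 527.86204933,  212.25418366, 1024.43949995])} [114.30087515 955.90587526 668.09111522] 0.81514453125
{'vertical_fov': 65.9930376659986, 'cx': 320.014658486366, 'cy': 200.71615726493485, 'hand_eye': array([[ 1.46293891e-04, -9.65601731e-01, -2.60025528e-01,
         6.56758638e+01],
       [ 9.99999911e-01,  2.44144129e-04, -3.44012821e-04,
        -6.87976554e-02],
       [ 3.95663082e-04, -2.60025455e-01,  9.65601681e-01,
        -1.42369380e+02],
       [ 0.00000000e+00,  0.00000000e+00,  0.00000000e+00,
         1.00000000e+00]])}
```

View pics/top0.png

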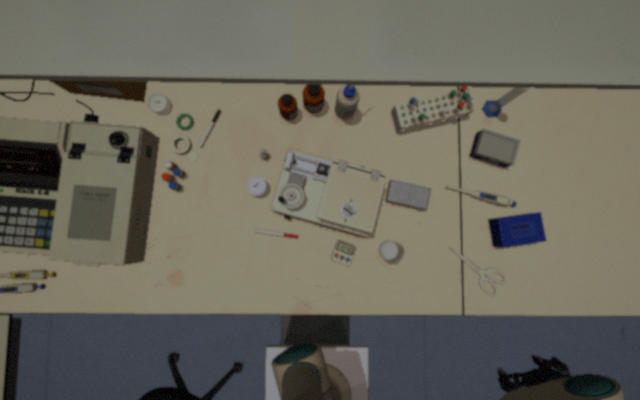

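View pics/side0.png

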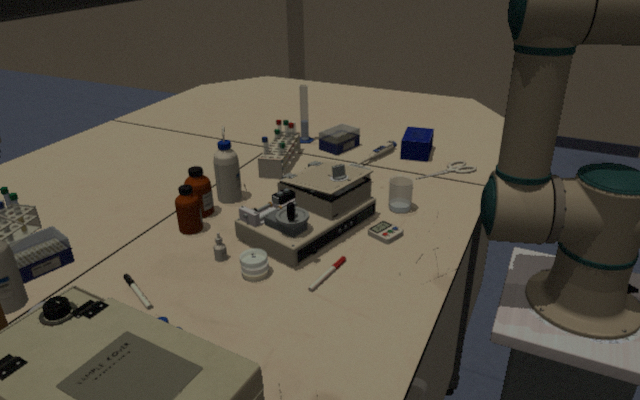

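The top view shows the unit at about (328,195), the wheel at (292,196), the crank at about (281,200) and the wing at (349,210). I'll turn these into world points.

Run:
```python
from h import *
im=cv2.imread("pics/top0.png"); c=cam("top"); d=np.load("top0.npy")
P=cloud(c,d)
for n,uv,z in [("wheel",(292,196),102),("wing",(349,210),150),("crank",(281,200),147),("FL",(272,212),60),("BR",(385,172),117),("FR",(373,237),117),("BL",(287,151),60)]:
    print(n,ray(c,uv,z).round(), P[uv[1],uv[0]].round())
cr=im[135:255,255:445]; cv2.imwrite("pics/top0c.png",cv2.resize(cr,None,fx=4.2,fy=4.2,interpolation=cv2.INTER_CUBIC))
```

```text
wheel [613.  77. 102.] [612.  77. 111.]
wing [570. -86. 150.] [569. -84. 163.]
crank [597. 106. 147.] [597. 106. 147.]
FL [567. 140.  60.] [571. 147.  -1.]
BR [ 685. -195.  117.] [ 703. -217.    5.]
FR [ 495. -158.  117.] [ 493. -177.    1.]
BL [756.  97.  60.] [770. 102.  -2.]
```

View pics/top0c.png

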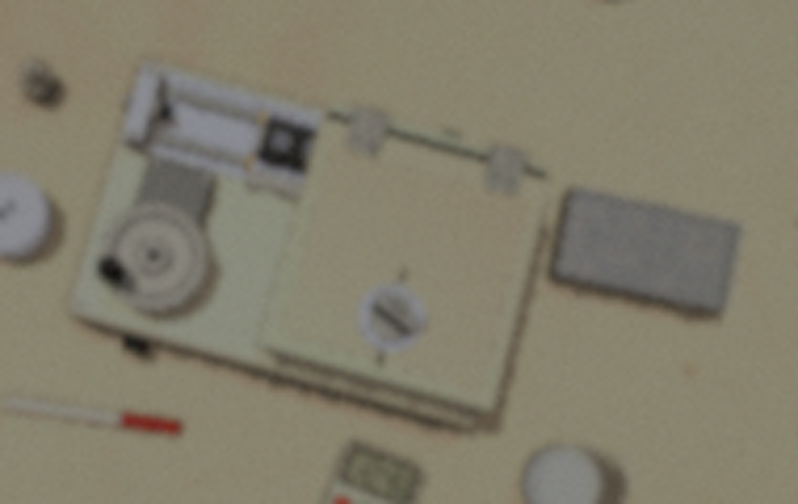

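>>> {"name": "play_rows", "arguments": {
  "moves": [
    [1.5,-0.8,-0.2,0],
    [3,-1.6,-0.4,0],
    [3,-1.6,-0.4,0],
    [3,-1.6,-0.4,0],
    [3,-1.6,-0.4,0],
    [3,-1.6,-0.4,0],
    [3,-1.6,-0.4,0],
    [3,-1.6,-0.4,0],
    [3,-1.6,-0.4,0],
    [3,-1.6,-0.4,0]
  ]
}}

```text
time_s: 1.1
ee_pos: [397.7, -248.7, 269.5]
ee_rot: [-0.0, 0.984, 0.177, 0.0]
force: [0.5, -0.2, -0.1]
opening: 85.3
gripper_force: 0.0
```

>>> {"name": "play_rows", "arguments": {
  "moves": [
    [3,-1.6,-0.4,0],
    [3,-1.6,-0.4,0],
    [3,-1.6,-0.4,0],
    [3,-1.6,-0.4,0],
    [3,-1.6,-0.4,0],
    [3,-1.6,-0.4,0],
    [3,-1.6,-0.4,0],
    [3,-1.6,-0.4,0],
    [3,-1.6,-0.4,0],
    [3,-1.6,-0.4,0]
  ]
}}

```text
time_s: 2.1
ee_pos: [622.9, 5.7, 309.4]
ee_rot: [-0.0, 0.984, 0.177, -0.0]
force: [1.0, -0.8, 0.5]
opening: 85.3
gripper_force: 0.0
```

>>> {"name": "play_rows", "arguments": {
  "moves": [
    [0,0,0,0.118],
    [0,0,0,0.118],
    [0,0,0,0.118],
    [0,0,0,0],
    [0,0,0,0]
  ],
  "gripper": 0.6
}}

```text
time_s: 2.6
ee_pos: [622.3, 4.1, 309.2]
ee_rot: [-0.0, 1.0, 0.002, -0.0]
force: [-0.1, -0.0, -0.3]
opening: 51.6
gripper_force: 0.0
```

Run:
```python
from h import *
o=ctrl.get_obs(); print(o["time_s"],o["ee_pos"],o["ee_rot"],o["opening"],o["force"])
im,d=ctrl.grab_frame("wrist"); cv2.imwrite("pics/w1.png",im[...,::-1]); np.savez("w1.npz",d=d,p=o["ee_pos"],q=o["ee_rot"])
```

```text
2.6 [622.31856115   4.08767197 309.24778142] [-2.74051298e-05  9.99997626e-01  2.17268629e-03 -1.66241600e-04] 51.5691992785638 [-0.09976779 -0.02042871 -0.32583226]
```

View pics/w1.png

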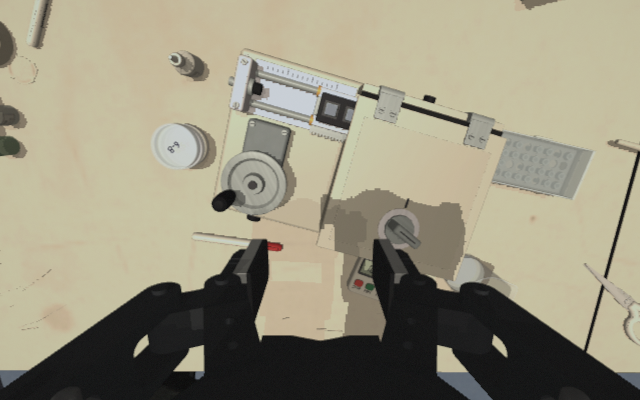

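The wrist view shows the wheel hub at (252,184), the crank at (224,201), the wing from (388,222) to (420,245), the back index mark at about (407,203), and the stop screw at about (258,88).

Run:
```python
from h import *
D=np.load("w1.npz"); o=dict(ee_pos=D["p"],ee_rot=D["q"]); c=cam("wrist",o); P=cloud(c,D["d"]); im=cv2.imread("pics/w1.png")
Z=P[...,2]; roi=lambda x0,x1,y0,y1:(np.s_[y0:y1,x0:x1])
def sel(r,z0,z1):
    m=np.zeros(Z.shape,bool); m[r]=True; return m&(Z>z0)&(Z<z1)
m=sel(roi(200,300,140,220),96,107); q=P[m]; v,u=np.nonzero(m)
(cc,rr)=cv2.minEnclosingCircle(q[:,:2].astype(np.float32)); print("wheel",cc,rr,np.median(q[:,2]),len(q), "hub ray",ray(c,(252,184),102))
m=sel(roi(200,245,180,220),138,152); q=P[m]; print("crank top",cv2.minEnclosingCircle(q[:,:2].astype(np.float32)),q.mean(0),len(q), "zmax",q[:,2].max())
m=sel(roi(375,430,205,255),155,172); q=P[m]; r=cv2.minAreaRect(q[:,:2].astype(np.float32)); print("wing",r,q.mean(0),len(q)); b=cv2.boxPoints(r);e=[b[1]-b[0],b[2]-b[1]]; e=max(e,key=np.linalg.norm); wa=np.arctan2(e[1],e[0]); print("wing ang",wa)
# panel plane: points z 110..140
m=sel(roi(330,500,90,275),110,140); q=P[m]; r=cv2.minAreaRect(q[:,:2].astype(np.float32)); print("panel",r,len(q)); print(cv2.boxPoints(r))
A=np.c_[q[:,:2],np.ones(len(q))]; s=np.linalg.lstsq(A,q[:,2],rcond=None)[0]; print("plane",s,"dir down",np.arctan2(-s[1],-s[0]),np.hypot(*s[:2]))
# deck/chassis
m=sel(roi(205,345,45,240),52,66); q=P[m]; r=cv2.minAreaRect(q[:,:2].astype(np.float32)); print("deck",r); print(cv2.boxPoints(r))
cr=cv2.resize(im[40:160,215:370],None,fx=5,fy=5,interpolation=cv2.INTER_CUBIC); cv2.imwrite("pics/w1c.png",cr)
```

```text
wheel (613.974853515625, 81.58319091796875) 38.13203048706055 99.98157024088692 3097 hub ray [613.38638877  83.09255927 102.        ]
crank top ((601.5648193359375, 108.08377838134766), 8.68864917755127) [602.4487311  107.15833899 144.98063229] 233 zmax 148.76891463635053
wing ((573.4646606445312, -83.06949615478516), (31.349090576171875, 10.02184772491455), 51.07166290283203) [574.44153477 -82.24790578 163.03419703] 311
wing ang 0.89136916
panel ((616.5658569335938, -95.35794830322266), (166.2946014404297, 182.53968811035156), 74.99833679199219) 22453
[[ 506.8842   -152.04651 ]
 [ 683.20264  -199.29639 ]
 [ 726.24756   -38.669388]
 [ 549.9291      8.58049 ]]
plane [-1.01995289e-01  2.84516738e-02  1.91318042e+02] dir down -0.27203557156125524 0.10588926672623807
deck ((652.5009155273438, 51.64060974121094), (148.23532104492188, 200.86968994140625), 75.17723846435547)
[[536.44684     5.6836777]
 [730.632     -45.70478  ]
 [768.555      97.59754  ]
 [574.3698    148.986    ]]
```

View pics/w1c.png

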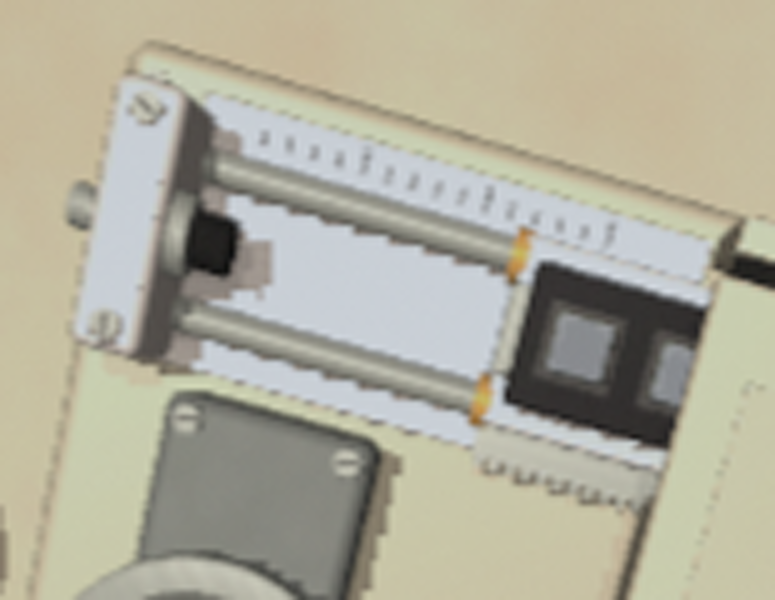

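>>> {"name": "play_rows", "arguments": {
  "moves": [
    [-0.4,-2,0,0],
    [-0.4,-2.1,0,0],
    [-0.4,-2.1,0,0],
    [-0.4,-2.1,0,0],
    [-0.44,-2.13,0,0],
    [0,0,3,0],
    [0,0,3,0],
    [0,0,3,0],
    [0,0,3,0],
    [0,0,2,0]
  ]
}}

```text
time_s: 3.65
ee_pos: [601.1, 107.8, 166.7]
ee_rot: [0.0, 1.0, 0.001, -0.001]
force: [0.0, -0.1, 0.4]
opening: 51.5
gripper_force: 0.0
```

>>> {"name": "play_rows", "arguments": {
  "moves": [
    [0,0,2,0],
    [0,0,2,0],
    [0,0,1.3,0],
    [0,0,0.5,0],
    [0,0,0,0]
  ]
}}

```text
time_s: 4.15
ee_pos: [601.9, 107.8, 111.0]
ee_rot: [0.0, 1.0, 0.001, -0.0]
force: [-0.8, -0.1, 1.0]
opening: 51.1
gripper_force: 0.0
```

>>> {"name": "play_rows", "arguments": {
  "moves": [
    [0,0,0,0],
    [0,0,0,0],
    [0,0,0,0],
    [0,0,0,0],
    [0,0,0,0],
    [0,0,0,0]
  ],
  "gripper": 0,
  "force": 30
}}

```text
time_s: 4.75
ee_pos: [602.6, 108.5, 112.7]
ee_rot: [-0.001, 1.0, 0.001, 0.001]
force: [-2.0, 3.7, 5.6]
opening: 17.1
gripper_force: 29.6
```

Run:
```python
import numpy as np
a=2.0-0.2*np.arange(0,46); p=3*np.c_[np.cos(a),-np.sin(a)]; d=np.diff(p,axis=0)
for i in range(0,45,10): print([[round(x,2),round(y,2),0,0] for x,y in d[i:i+10]])
```

```text
[[np.float64(0.57), np.float64(-0.19), 0, 0], [np.float64(0.59), np.float64(-0.08), 0, 0], [np.float64(0.6), np.float64(0.04), 0, 0], [np.float64(0.58), np.float64(0.16), 0, 0], [np.float64(0.53), np.float64(0.27), 0, 0], [np.float64(0.47), np.float64(0.37), 0, 0], [np.float64(0.39), np.float64(0.46), 0, 0], [np.float64(0.29), np.float64(0.53), 0, 0], [np.float64(0.18), np.float64(0.57), 0, 0], [np.float64(0.06), np.float64(0.6), 0, 0]]
[[np.float64(-0.06), np.float64(0.6), 0, 0], [np.float64(-0.18), np.float64(0.57), 0, 0], [np.float64(-0.29), np.float64(0.53), 0, 0], [np.float64(-0.39), np.float64(0.46), 0, 0], [np.float64(-0.47), np.float64(0.37), 0, 0], [np.float64(-0.53), np.float64(0.27), 0, 0], [np.float64(-0.58), np.float64(0.16), 0, 0], [np.float64(-0.6), np.float64(0.04), 0, 0], [np.float64(-0.59), np.float64(-0.08), 0, 0], [np.float64(-0.57), np.float64(-0.19), 0, 0]]
[[np.float64(-0.52), np.float64(-0.3), 0, 0], [np.float64(-0.45), np.float64(-0.4), 0, 0], [np.float64(-0.36), np.float64(-0.48), 0, 0], [np.float64(-0.26), np.float64(-0.54), 0, 0], [np.float64(-0.14), np.fl
[... 211 characters left out ...]
4(0.41), np.float64(-0.43), 0, 0]]
[[np.float64(0.49), np.float64(-0.34), 0, 0], [np.float64(0.55), np.float64(-0.24), 0, 0], [np.float64(0.59), np.float64(-0.13), 0, 0], [np.float64(0.6), np.float64(-0.01), 0, 0], [np.float64(0.59), np.float64(0.11), 0, 0], [np.float64(0.55), np.float64(0.23), 0, 0], [np.float64(0.5), np.float64(0.33), 0, 0], [np.float64(0.42), np.float64(0.42), 0, 0], [np.float64(0.33), np.float64(0.5), 0, 0], [np.float64(0.22), np.float64(0.56), 0, 0]]
[[np.float64(0.11), np.float64(0.59), 0, 0], [np.float64(-0.01), np.float64(0.6), 0, 0], [np.float64(-0.13), np.float64(0.58), 0, 0], [np.float64(-0.24), np.float64(0.55), 0, 0], [np.float64(-0.35), np.float64(0.49), 0, 0]]
```

>>> {"name": "play_rows", "arguments": {
  "moves": [
    [0.57,-0.19,-0.1,0],
    [0.59,-0.08,0,0],
    [0.6,0.04,0,0],
    [0.58,0.16,0,0],
    [0.53,0.27,0,0],
    [0.47,0.37,0,0]
  ]
}}

```text
time_s: 5.35
ee_pos: [636.4, 103.7, 112.8]
ee_rot: [-0.001, 1.0, 0.001, 0.001]
force: [3.0, 7.1, 0.4]
opening: 17.1
gripper_force: 29.3
```

>>> {"name": "play_rows", "arguments": {
  "moves": [
    [0.42,0.4,0,0],
    [0.32,0.49,0,0],
    [0.18,0.57,0,0],
    [0.06,0.6,0,0],
    [-0.06,0.6,0,0],
    [-0.18,0.57,0,0],
    [-0.29,0.53,0,0],
    [-0.39,0.46,0,0],
    [-0.47,0.37,0,0],
    [-0.53,0.27,0,0]
  ]
}}

```text
time_s: 6.35
ee_pos: [625.7, 53.3, 112.7]
ee_rot: [-0.0, 1.0, 0.0, 0.0]
force: [1.3, 3.3, 5.0]
opening: 17.3
gripper_force: 29.9
```

>>> {"name": "play_rows", "arguments": {
  "moves": [
    [-0.58,0.16,0,0],
    [-0.6,0.04,0,0],
    [-0.59,-0.08,0,0],
    [-0.57,-0.19,0,0],
    [-0.52,-0.3,0,0],
    [-0.45,-0.4,0,0],
    [-0.36,-0.48,0,0],
    [-0.26,-0.54,0,0],
    [-0.14,-0.58,0,0],
    [-0.02,-0.6,0,0]
  ]
}}

```text
time_s: 7.35
ee_pos: [585.9, 82.4, 112.7]
ee_rot: [0.001, 1.0, 0.0, 0.002]
force: [8.0, -2.5, 2.0]
opening: 16.8
gripper_force: 29.6
```

>>> {"name": "play_rows", "arguments": {
  "moves": [
    [0.09,-0.59,0,0],
    [0.21,-0.56,0,0],
    [0.32,-0.51,0,0],
    [0.41,-0.43,0,0],
    [0.49,-0.34,0,0]
  ]
}}

```text
time_s: 7.85
ee_pos: [599.8, 107.1, 112.6]
ee_rot: [0.001, 1.0, 0.0, -0.001]
force: [-1.4, -0.9, 7.8]
opening: 17.3
gripper_force: 30.1
```

>>> {"name": "play_rows", "arguments": {
  "moves": [
    [0.55,-0.24,0,0],
    [0.59,-0.13,0,0],
    [0.6,-0.01,0,0]
  ]
}}

```text
time_s: 8.15
ee_pos: [617.2, 111.8, 112.7]
ee_rot: [-0.0, 1.0, 0.001, -0.001]
force: [-1.5, 2.8, 7.0]
opening: 17.3
gripper_force: 30.2
```

Run:
```python
from h import *
D=np.load("w1.npz"); c=cam("wrist",dict(ee_pos=D["p"],ee_rot=D["q"]))
a=ray(c,(316,102),83);b=ray(c,(262.5,89),83); print(a,b,a-b,np.linalg.norm(a-b)/8)
```

```text
[705.1900352    9.28107545  83.        ] [718.91465402  69.7055977   83.        ] [-13.72461882 -60.42452225   0.        ] 7.745450328817348
```

>>> {"name": "play_rows", "arguments": {
  "moves": [
    [0.59,0.11,0,0],
    [0.55,0.23,0,0],
    [0.5,0.33,0,0]
  ]
}}

```text
time_s: 8.45
ee_pos: [634.1, 105.8, 112.7]
ee_rot: [-0.001, 1.0, 0.001, 0.0]
force: [2.3, 4.5, 5.5]
opening: 17.3
gripper_force: 30.1
```

>>> {"name": "play_rows", "arguments": {
  "moves": [
    [0.22,0.2,0,0],
    [0.2,0.22,0,0]
  ]
}}

```text
time_s: 8.65
ee_pos: [638.6, 101.5, 112.7]
ee_rot: [-0.001, 1.0, 0.001, 0.001]
force: [3.7, 5.8, 5.9]
opening: 17.3
gripper_force: 30.1
```

>>> {"name": "play_rows", "arguments": {
  "moves": [
    [0.18,0.24,0,0],
    [0.15,0.26,0,0]
  ]
}}

```text
time_s: 8.85
ee_pos: [642.2, 96.4, 112.8]
ee_rot: [-0.001, 1.0, 0.001, 0.001]
force: [6.1, 5.8, 2.4]
opening: 17.5
gripper_force: 30.0
```

>>> {"name": "play_rows", "arguments": {
  "moves": [
    [0.12,0.28,0,0],
    [0.1,0.28,0,0]
  ]
}}

```text
time_s: 9.05
ee_pos: [644.1, 92.1, 112.7]
ee_rot: [-0.002, 1.0, 0.001, 0.001]
force: [3.8, 15.8, 4.6]
opening: 17.5
gripper_force: 30.2
```

>>> {"name": "play_rows", "arguments": {
  "moves": [
    [0.03,0.2,0,0],
    [0,0.05,0,0]
  ]
}}

```text
time_s: 9.25
ee_pos: [644.3, 91.5, 112.8]
ee_rot: [-0.003, 1.0, 0.002, 0.001]
force: [5.0, 18.8, 4.3]
opening: 16.9
gripper_force: 30.2
```

Run:
```python
from h import *
o=ctrl.get_obs(); print(o["ee_pos"],o["force"])
im,d=ctrl.grab_frame("wrist"); cv2.imwrite("pics/w2.png",im[...,::-1])
np.savez("w2.npz",d=d,p=o["ee_pos"],q=o["ee_rot"])
```

```text
[644.28307544  91.47323988 112.77703682] [ 5.0467242  18.75674468  4.34474994]
```

View pics/w2.png

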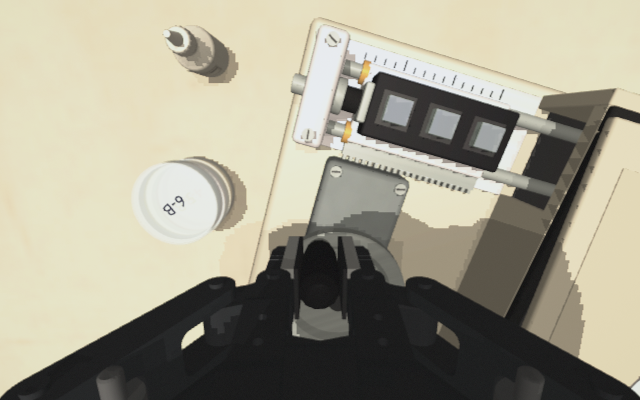

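The carriage bumper at (365,100) is against the black stop tip, and the force on the handle has risen to about 19 N, so the carriage is at its stop. I'll release the crank and go to the wing.

>>> {"name": "play_rows", "arguments": {
  "moves": [
    [0,0,0,0],
    [0,0,0,0],
    [0,0,0,0],
    [0,0,0,0]
  ],
  "gripper": 0.5
}}

```text
time_s: 9.7
ee_pos: [643.8, 86.7, 111.5]
ee_rot: [0.0, 1.0, 0.0, -0.001]
force: [-0.3, -0.5, 0.5]
opening: 42.6
gripper_force: 0.0
```

>>> {"name": "play_rows", "arguments": {
  "moves": [
    [0,0,-1.5,0],
    [0,0,-2.5,0],
    [0,0,-3,0],
    [0,0,-3,0],
    [0,0,-2,0],
    [-1.2,2.85,0,0],
    [-1.2,2.85,0,0],
    [-1.2,2.85,0,0],
    [-1.2,2.85,0,0],
    [-1.2,2.85,0,0]
  ]
}}

```text
time_s: 10.7
ee_pos: [583.7, -56.5, 233.7]
ee_rot: [0.0, 1.0, 0.0, 0.001]
force: [0.3, -0.2, 0.5]
opening: 42.5
gripper_force: 0.0
```

>>> {"name": "play_rows", "arguments": {
  "moves": [
    [-1.2,2.85,0,0],
    [0,0,0,-0.148],
    [0,0,0,-0.148],
    [0,0,0,-0.148],
    [0,0,0,-0.148],
    [0,0,0,-0.148],
    [0,0,0,-0.148],
    [0,0,0,0],
    [0,0,0,0]
  ]
}}

```text
time_s: 11.6
ee_pos: [572.4, -83.9, 233.1]
ee_rot: [0.0, 0.904, 0.428, 0.0]
force: [0.0, -0.1, -0.2]
opening: 42.6
gripper_force: 0.0
```

```bash
cat > look.py <<'E'
import sys
from h import *
n=sys.argv[1]; o=ctrl.get_obs(); Rt=R.from_quat(np.roll(o["ee_rot"],-1)).as_matrix(); yaw=np.arctan2(Rt[1,0],Rt[0,0])
print(o["time_s"],o["ee_pos"],"yaw",yaw,o["force"],o["opening"])
im,d=ctrl.grab_frame("wrist"); cv2.imwrite(f"pics/{n}.png",im[...,::-1]); np.savez(n+".npz",d=d,p=o["ee_pos"],q=o["ee_rot"])
c=cam("wrist",o); P=cloud(c,d); Z=P[...,2]
zp=float(sys.argv[2]); m=(Z>zp+24)&(Z<zp+40)&(np.hypot(P[...,0]-573,P[...,1]+83)<26); q=P[m]
if len(q)>20:
    r=cv2.minAreaRect(q[:,:2].astype(np.float32)); b=cv2.boxPoints(r); e=max([b[1]-b[0],b[2]-b[1]],key=np.linalg.norm)
    print("wing",r,len(q),np.arctan2(e[1],e[0]),np.percentile(q[:,2],[5,50,95]))
E
python3 look.py w3 130
```

```text
11.6 [572.3676856  -83.91868929 233.13218356] yaw 0.8845413085616696 [ 1.33120337e-04 -5.75813002e-02 -1.93819248e-01] 42.64451489212623
wing ((573.00927734375, -82.904296875), (31.81735610961914, 10.425824165344238), 50.52891159057617) 634 0.8818955 [156.99225008 163.51300224 164.95104905]
```

View pics/w3.png

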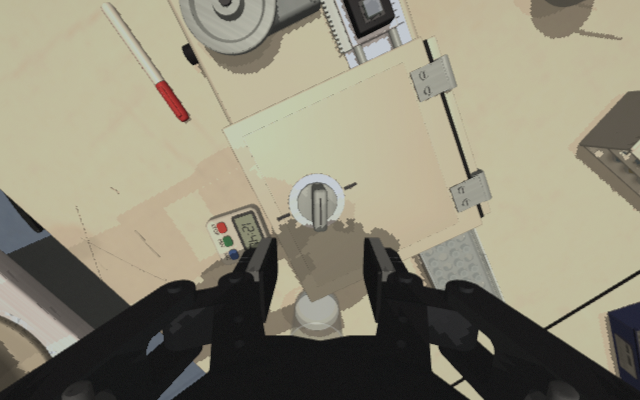

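Wing upright at (320,205) between the fingers, index marks at (283,217) and (350,185). Descending onto it.

>>> {"name": "play_rows", "arguments": {
  "moves": [
    [0.05,0,2,0],
    [0,0,2.5,0],
    [0,0,2.2,0],
    [0,0,1.5,0],
    [0,0,0.7,0],
    [0,0,0.3,0],
    [0,0,0,0]
  ]
}}

```text
time_s: 12.35
ee_pos: [573.0, -83.4, 140.9]
ee_rot: [0.0, 0.903, 0.43, 0.0]
force: [-0.4, -0.2, -1.0]
opening: 42.8
gripper_force: 0.0
```

>>> {"name": "play_rows", "arguments": {
  "moves": [
    [0,0,0,0],
    [0,0,0,0],
    [0,0,0,0],
    [0,0,0,0],
    [0,0,0,0],
    [0,0,0,0]
  ],
  "gripper": 0,
  "force": 40
}}

```text
time_s: 12.95
ee_pos: [571.8, -82.6, 139.8]
ee_rot: [-0.001, 0.903, 0.43, -0.001]
force: [-4.4, 2.7, -1.1]
opening: 9.7
gripper_force: 38.5
```

Run:
```python
from h import *
D=np.load("w3.npz"); c=cam("wrist",dict(ee_pos=D["p"],ee_rot=D["q"])); P=cloud(c,D["d"])
im=cv2.imread("pics/w3.png").astype(int).sum(2)
out=[]
for x0,y0 in((283,217),(350,185)):
    r=np.s_[y0-9:y0+10,x0-10:x0+11]; w=im[r]; m=w<np.percentile(w,50)-120; v,u=np.nonzero(m); uv=(u.mean()+x0-10,v.mean()+y0-9)
    K,Rc,o=c; d=Rc@np.linalg.inv(K)@np.array([*uv,1]); n=np.array([.102,-.02845,1]); p=o+d*(191.3-n@o)/(n@d); out.append(p); print(uv,m.sum(),p)
e=out[1]-out[0]; print("marks yaw",np.arctan2(e[1],e[0]),np.linalg.norm(e),"mid",(out[0]+out[1])/2)
o=ctrl.get_obs(); Rt=R.from_quat(np.roll(o["ee_rot"],-1)).as_matrix(); print("yaw",np.arctan2(Rt[1,0],Rt[0,0]))
```

```text
(np.float64(286.0), np.float64(220.51694915254237)) 118 [540.31748743 -78.6062689  133.95126793]
(np.float64(349.80392156862746), np.float64(185.7058823529412)) 51 [598.78229747 -90.26101981 127.65627964]
marks yaw -0.1967670440796514 59.94659380347605 mid [569.54989245 -84.43364435 130.80377379]
yaw 0.8890951159131645
```

>>> {"name": "play_rows", "arguments": {
  "moves": [
    [0,0,0,0.115],
    [0,0,0,0.115],
    [0,0,0,0.115],
    [0,0,0,0.115],
    [0,0,0,0.115],
    [0,0,0,0.115],
    [0,0,0,0.115],
    [0,0,0,0.115],
    [0,0,0,0.115],
    [0,0,0,0.115]
  ]
}}

```text
time_s: 13.95
ee_pos: [572.1, -83.1, 140.0]
ee_rot: [-0.0, 0.991, -0.132, -0.001]
force: [-3.8, 1.9, -0.0]
opening: 9.3
gripper_force: 39.0
```

>>> {"name": "play_rows", "arguments": {
  "moves": [
    [0,0,0,0],
    [0,0,0,0],
    [0,0,0,0]
  ]
}}

```text
time_s: 14.25
ee_pos: [572.2, -83.1, 140.1]
ee_rot: [-0.0, 0.992, -0.128, -0.001]
force: [-5.6, 2.6, 0.4]
opening: 9.3
gripper_force: 39.1
```

```bash
python3 look.py w4 130; python3 -c "
from h import *
print(ctrl.get_obs()['moment'])"
```

```text
14.25 [572.18102811 -83.10345393 140.10376131] yaw -0.25761874544667934 [-5.61291255  2.59274617  0.35090773] 9.272415682280057
wing ((575.2777099609375, -81.45760345458984), (30.96428680419922, 29.974102020263672), 42.8597412109375) 2509 0.7480427 [155.94278268 162.27013441 168.00391746]
[ 0.54574729  1.11770528 -0.08314823]
```

View pics/w4.png

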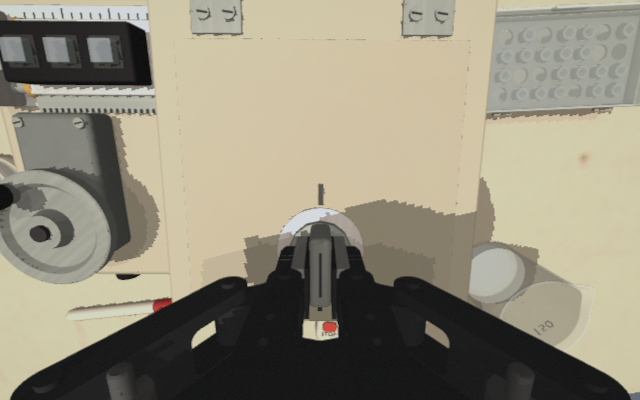

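The wing lines up with the index mark (both vertical at column 320), so I'll press now.

>>> {"name": "play_rows", "arguments": {
  "moves": [
    [0,0,0,0],
    [0,0,0,0],
    [-0.05,0,0.25,0],
    [-0.05,0,0.25,0],
    [-0.05,0,0.25,0],
    [-0.05,0,0.25,0],
    [-0.05,0,0.2,0],
    [0,0,0,0]
  ],
  "force": 60
}}

```text
time_s: 15.1
ee_pos: [570.6, -82.6, 130.4]
ee_rot: [0.0, 0.992, -0.128, 0.001]
force: [-9.2, 4.2, 9.8]
opening: 8.4
gripper_force: 64.9
```

>>> {"name": "play_rows", "arguments": {
  "moves": [
    [-0.1,0,0,0],
    [-0.1,0,0,0],
    [-0.05,0,0.1,0],
    [0,0,0.1,0],
    [0,0,0,0]
  ]
}}

```text
time_s: 15.6
ee_pos: [570.1, -82.5, 129.3]
ee_rot: [0.0, 0.992, -0.128, 0.004]
force: [-0.2, 2.1, 7.1]
opening: 8.7
gripper_force: 64.6
```

```bash
cat > pan.py <<'E'
from h import *
o=ctrl.get_obs(); im,d=ctrl.grab_frame("wrist"); c=cam("wrist",o); P=cloud(c,d); cv2.imwrite("pics/w5.png",im[...,::-1])
q=P[50:175,190:455].reshape(-1,3); q=q[(q[:,2]>105)&(q[:,2]<140)]
A=np.c_[q[:,:2],np.ones(len(q))]; s=np.linalg.lstsq(A,q[:,2],rcond=None)[0]
print("t",o["time_s"],"slope unit-x",-(s[0]*np.cos(-.26)+s[1]*np.sin(-.26)),"z at press",s@[572,-83.3,1],o["ee_pos"],o["force"],o["moment"])
E
python3 pan.py
```

```text
t 15.6 slope unit-x 0.008561253341563838 z at press 118.49546450704445 [570.11793999 -82.51289408 129.29041048] [-0.16830614  2.05929572  7.08227419] [ 0.11560534 -0.48619391 -0.04646195]
```

>>> {"name": "play_rows", "arguments": {
  "moves": [
    [0,0,0.1,0],
    [0,0,0.1,0],
    [0,0,0.1,0],
    [0,0,0,0],
    [0,0,0,0]
  ]
}}

```text
time_s: 16.15
ee_pos: [569.9, -82.5, 127.4]
ee_rot: [0.0, 0.992, -0.128, 0.004]
force: [-6.3, 3.8, 13.8]
opening: 8.5
gripper_force: 65.6
```

```bash
python3 pan.py
```

```text
t 16.15 slope unit-x -0.004910358973416853 z at press 116.72571182811872 [569.87848346 -82.47046797 127.4097969 ] [-6.34005566  3.77685325 13.75044449] [ 0.28803136  0.35841922 -0.02995242]
```

>>> {"name": "play_rows", "arguments": {
  "moves": [
    [-0.1,0,0.03,0],
    [0,0,0.02,0],
    [0,0,0,0],
    [0,0,0,0],
    [0,0,0,0],
    [0,0,0,0],
    [0,0,0,0]
  ]
}}

```text
time_s: 16.9
ee_pos: [569.7, -82.4, 127.2]
ee_rot: [0.0, 0.992, -0.128, 0.005]
force: [-1.2, 2.7, 12.7]
opening: 8.9
gripper_force: 65.5
```

```bash
python3 pan.py
python3 - <<'E'
from h import *
o=ctrl.get_obs(); Rt=R.from_quat(np.roll(o["ee_rot"],-1)).as_matrix(); print("yaw",np.arctan2(Rt[1,0],Rt[0,0]))
a=cv2.imread("pics/w5.png"); t,_=ctrl.grab_frame("top")
b=cv2.resize(t[135:255,255:445,::-1],(640,404),interpolation=cv2.INTER_CUBIC)
cv2.imwrite("pics/fin.png",cv2.resize(np.vstack([a,b[:400]]),(480,600)))
E
```

```text
t 16.9 slope unit-x -0.005821082433477801 z at press 116.58104142648506 [569.71186352 -82.38202845 127.23416289] [-1.20689444  2.68111127 12.66988235] [ 0.17678343 -0.26524288  0.00805893]
yaw -0.25769416628666436
```

View pics/fin.png

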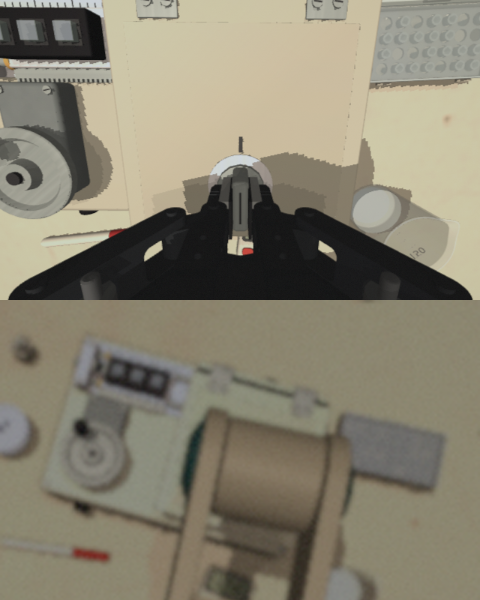

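The carriage is still at its stop, the wing is on its mark, and the panel is down on the seal at 12.7 N. I'll add a little more push and hand in.

>>> {"name": "play_rows", "arguments": {
  "moves": [
    [0,0,0.05,0],
    [0,0,0,0],
    [0,0,0,0],
    [0,0,0,0],
    [0,0,0,0]
  ]
}}

```text
time_s: 17.5
ee_pos: [569.7, -82.4, 127.1]
ee_rot: [0.0, 0.992, -0.128, 0.005]
force: [-2.0, 2.0, 14.6]
opening: 8.7
gripper_force: 65.8
```

```bash
python3 -c "
from station import ctrl
o=ctrl.get_obs(); print(o['force'],o['ee_pos']); print(ctrl.close_job())"
```

```text
[-2.01284226  1.99764837 14.57577168] [569.72802713 -82.38805692 127.07282686]
the job is handed in; nothing more can be done
None
```

I handed the job in at 17.5 s: the carriage is at its stop, the wing is lined up with the index marks and not locked, and the panel is held down on its seal at about 14.6 N; the judge's verdict was not shown.

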